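Clamp a glued laser module with a bar clamp

TASK

The finned laser module has just been glued to its plate and lies under the upright bar clamp. Slide the clamp's head gently down the bar until the pad meets the module and the head tilts and binds on the bar; then screw the wooden handle clockwise about half a turn, so that the clamp is firmly tight but the module is not crushed. Let go, and leave the module where it lies and the other things on the table alone.

Things in the scene. Friction and masses are not known exactly. Their poses are not given: they have to be found in the camera images.
- station: Fixed steel clamp station, footplate 190 x 110 x 13 mm; origin at the centre of its underside, on the table. Its yaw varies. A flat steel bar (20 mm along x, 10 mm along y) stands upright at x = -45 mm, its top 193 mm above the table. The screw axis (vertical while the head is square) is at x = +40 mm, over an aluminium anvil 80 x 80 mm whose top is 30 mm above the table. The clamp's arm runs along +x from bar to screw.
- head_top (a point): Centre (on the bar's axis) of the top of the sliding head, a dark steel block round the bar: 50 mm along the station's x, 50 mm high, 40 mm wide along y in its top 24 mm and 66 mm below (shoulders, good to press on). Grip it lightly (20 N) across the 40 mm; the bar stands up between the fingers and the screw handle stands 85 mm away along +x. At the start it is 181 to 192 mm above the table.
- jaw (a joint): Height of the sliding head on the bar, m: grows as it slides down (head_top is 193 mm minus this above the table). It stays where it is left (friction 6 N, head and screw together weigh 0.35 kg): some 3 N moves it down.
- head (a joint): Tilt of the head on the bar, rad; 0 is square (it hangs so). Pushed on down after the pad has met the module, the bar end goes some 5 mm further, and the head tilts and binds at about 0.06: the push rises from some 5 N to over 10 N within 2 mm. Stop there (12 to 16 N is ample; some 0.4 of the push reaches the module). Let go, it stays tilted and the screw can no longer force it up the bar.
- screw (a joint): Turn of the screw, rad, clockwise from above positive, range 0 to 8. Handle and pad go down 2 mm per rad while free; under load the arm yields and the handle sinks only about 1 mm per rad. Thread friction 0.15 N m: it stays where it is left. With pad seated and head bound each rad adds about 12 N of clamping force (half a turn: some 35 N).
- handle_top (a point): Centre of the top of the wooden screw handle: square, 24 x 24 mm, 50 mm high, sides along the body's x and y; its lower end stays some 10 mm or more clear of the steel arm; Its yaw is that of the handle's side (any quarter turn grips the same). Grip it 10 to 30 mm below this point, by two opposite sides. It leans with the head's tilt.
- pad_face (a point): Middle of the underside of the round rubber pad (26 mm across) at the screw's lower end. The pad is on a spring cushion of 12 N per mm in the spindle.
- module: The finned black laser module on its aluminium plate (60 x 74 mm), 0.35 kg, 45 to 67 mm high (its flat glued cover, 38 x 50 mm, sits higher on one than on another, which the pose does not tell: find its top by feel), loose on the anvil under the pad; origin at the centre of its underside. Not to be pressed beyond 10 N by pushing the head, nor 75 N by the screw.
- spare: A second such module, lying on the table: leave alone. Origin at the centre of its underside.
- cleaner: White bottle, 40 mm across, 95 mm high: leave alone. Origin at the centre of its underside.
- driver: Black-handled screwdriver lying on the table: leave alone.
- lenscap: Black disc, 50 mm across, 14 mm high, on the table beside the station: leave alone.
- post: Steel cylinder, 25 mm across, 50 mm high, standing on the table beside the station: leave alone.
- meter: White hand-held meter, 110 x 60 x 26 mm, lying on the table: leave alone.
- mouse: Black domed puck, 60 mm across, 30 mm high: leave alone.
Things that resemble listed ones, but are neither listed nor needed, are in the scene too. What is shaped like the station but green or red is not meant.

How it is judged:
By the outcome, as a careful person would: the job done as asked, in the order asked, and still so for the second after the job is handed in, with the robot touching nothing.
It also fails if it takes over 61 s, if anything falls off the work surface, if the arm or the gripper's body presses on something with over 40 N, if the wrist force passes 120 N, or if a joint passes its speed limit or range.

ROBOT

A 6-joint arm with a two-finger parallel gripper is mounted at the origin on the work surface. World frame = base frame: x ahead of the robot, y to its left, z up, the work surface at z = 0. Lengths are in mm, angles in rad, forces in N, time in s.
With the tool pointing down it reaches from about 275 to 825 mm from the base axis. Payload 4.9 kg.
Tool frame: the origin (TCP) lies at the very end of the fingers, on their centre line; the grasp point (between the pads) lies 19 mm behind it; z points along the fingers, y is the direction in which the jaws open and shut (so a half turn about z gives the same grasp; the last joint's range is limited). The gripper opens to 85 mm and grips with 20 to 120 N. Pads are 22 mm wide; open, the fingers measure 114 mm over their backs; the gripper's body (76 mm by 85 mm) begins 54 mm behind the grasp point. The pads swing forward as they close: fully open they stand 13 mm farther back than shut.
Start: joints at [1.111, 0.326, -0.193, 1.052, 0, 1.437], TCP at [176.032, 521.087, 231.281] pointing down, gripper open.
Joint ranges: [-2.65, 2.65], [-0.97, 1.79], [-1.3, 1.35], [-1.93, 2.1], [-1.47, 1.37], [-3.14, 3.14]. Speed limits (rad/s): [2.57, 2.57, 3.14, 3.14, 3.14, 3.14].

INTERFACE

Orientations are given as [roll, pitch, yaw] about the fixed x, y, z axes, in that order (R = Rz(yaw) Ry(pitch) Rx(roll)).
In Python, from bench import bot, solve_ik, imaging gives the robot as it stands. Calls block until the motion is done:
- bot.move_ptp(position, orientation): joint-space move of the TCP to a pose.
- bot.movel(position, rot=None, max_speed=150, threshold=None): straight line of the TCP; rot=None keeps the orientation; max_speed is the mean speed in mm/s. With threshold (N) it stops when the force on the tool has changed by that much, and returns True; else False.
- bot.move_j(angles): joint-space move.
- bot.grip(opening, effort=None): opening from 0.0 (shut) to 1.0 (fully open); effort is the grip in N (None keeps the last); returns when the fingers have stopped.
- bot.dwell(seconds).
- solve_ik(position, orientation): joint angles nearest the present ones, or None.
- bot.get_state(): the state.
- imaging.capture(name): name is "side" or "top"; returns the picture (420x560x3 uint8, blue, green, red); there is no depth.
- imaging.camera_model(name): a dict with "K" (3x3 intrinsics, pixels), "position" and "rotation" of the camera in the world. Camera axes: x right, y up, looking along -z (the intrinsics and any distortion apply to the point x, -y, -z); pixel columns grow to the right and rows downward; lengths in mm; the calibration is good to about 2 mm. A picture is of the moment at which its call begins. camera_model takes no time and is no camera call.
A pose or a line that the arm cannot do raises bot.IKError and nothing moves.
- bot.sign_off(): hands the job in, once; it reports no verdict.
The state is a dict: "t": time; "qpos": joint angles; "joint_velocities": joint speeds; "effort": joint torques, N m; "tcp_pos": TCP position; "orientation": TCP orientation; "contact_force": force on the tool from outside, world axes, zero at the start; "wrist_torque": the same for the moment, N m; "opening": opening from 0.0 (shut) to 1.0 (fully open).
Only numpy, scipy, OpenCV 4.12 (cv2) and the standard library are available. Lean on these libraries where they do the work, as an engineer would, in place of code of your own. Each camera call takes 0.05 s, during which the arm holds its last target.

## Working session

There is one attempt and no reset: what is moved stays moved. The work goes in short steps, each a Python script; the robot and the scene stay as the last script left them, time stands still between calls to the robot, and variables do not carry over. Pictures are saved under pics/ and viewed, and the job is handed in when it is done.

```bash
ls; mkdir -p pics; python3 - <<'E'
from bench import bot, solve_ik, imaging
import cv2
for n in ("side","top"):
    im=imaging.capture(n); cv2.imwrite(f"pics/{n}0.png",im)
    m=imaging.camera_model(n); print(n,m)
s=bot.get_state(); print(s)
E
```

```text
pics
side {'K': array([[486.07286782,   0.        , 284.80399905],
       [  0.        , 486.07286782, 212.16963057],
       [  0.        ,   0.        ,   1.        ]]), 'position': array([407.87048807, 873.90932716, 857.66217209]), 'rotation': array([ 0.91383622,  0.02127872, -3.10816544])}
top {'K': array([[406.88406022,   0.        , 280.01956988],
       [  0.        , 406.88406022, 214.07561317],
       [  0.        ,   0.        ,   1.        ]]), 'position': array([ 234.55197409,  -64.55120283, 1226.59349021]), 'rotation': array([ 0.19543003,  0.00984202, -1.59678194])}
{'t': 0.1, 'qpos': array([ 1.11082210e+00,  3.26869306e-01, -1.93469042e-01,  1.05201945e+00,
       -4.84561818e-05,  1.43658032e+00]), 'joint_velocities': array([ 2.34340147e-04,  7.88396506e-04,  2.31253064e-03, -1.15660519e-03,
        6.25481772e-05,  5.46048463e-04]), 'effort': array([-3.51252656e-04, -4.44239938e+01,  2.63037980e+01,  7.89639802e-03,
       -2.18334335e-04,  5.99394923e-06]), 'tcp_pos': array([175.79239322, 520.59808573, 230.586032  ]), 'orientation': array([-3.14003874e+00, -1.60925256e-04,  2.81583435e+00]), 'contact_force': array([ 0.00997394,  0.47300708, -0.08427059]), 'wrist_torque': array([-0.04903278, -0.02448256,  0.01485164]), 'opening': 0.9996264476987153}
```

View pics/side0.png

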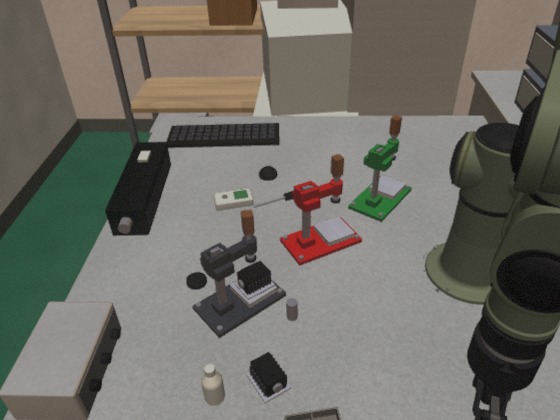

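View pics/top0.png

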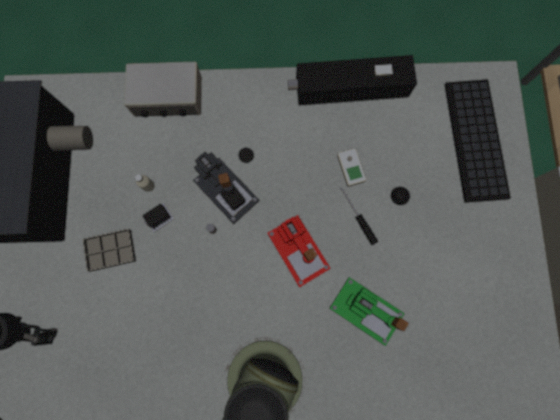

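The dark station is at about (240,290) in side and (225,185) in top. The red and green ones are decoys. I'll enlarge both views.

```bash
cat > h.py <<'E'
import numpy as np, cv2
from scipy.spatial.transform import Rotation as R
from bench import bot, solve_ik, imaging
C={n:imaging.camera_model(n) for n in ("side","top")}
def proj(n,P):
    m=C[n]; P=np.atleast_2d(P).astype(float)
    Rm=R.from_euler('xyz',m['rotation']).as_matrix()
    c=(P-m['position'])@Rm
    c=c*[1,-1,-1]
    p=c@m['K'].T
    return p[:,:2]/p[:,2:]
def crop(n,im,x0,y0,w,h,s,name):
    o=cv2.resize(im[y0:y0+h,x0:x0+w],None,fx=s,fy=s,interpolation=cv2.INTER_CUBIC); cv2.imwrite(name,o)
E
python3 - <<'E'
from h import *
print(C['side'].keys())
for n in C: print(n,proj(n,[[175.8,520.6,230.6],[0,0,0]]))
a=cv2.imread('pics/side0.png');b=cv2.imread('pics/top0.png')
crop('side',a,180,200,130,140,5.5 if 0 else 4,'pics/sc.png')
crop('top',np.clip(b.astype(float)*1.8,0,255).astype('uint8'),180,140,90,90,6,'pics/tc.png')
E
```

```text
dict_keys(['K', 'position', 'rotation'])
side [[476.08308734 421.58617858]
 [469.28827043 271.58727686]]
top [[ 38.98225878 326.29336499]
 [263.72852908 379.21454718]]
```

View pics/sc.png

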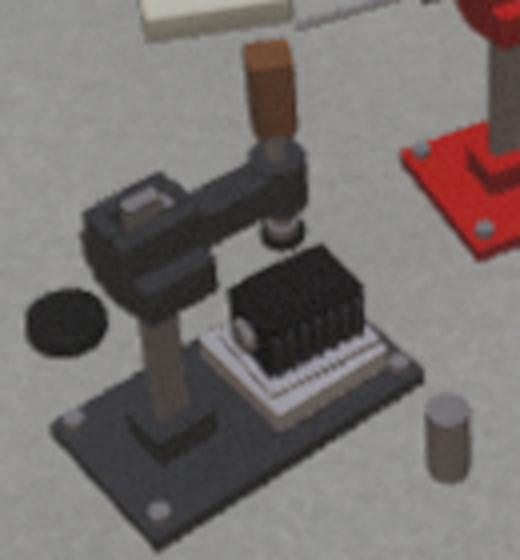

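View pics/tc.png

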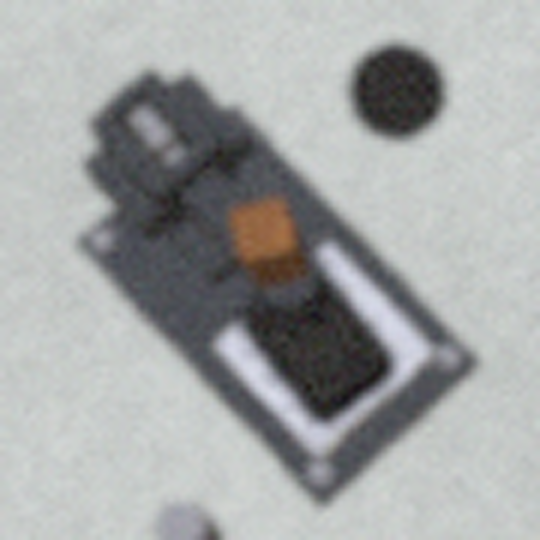

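```bash
cat > fit.py <<'E'
from h import *
from scipy.optimize import least_squares
sc=lambda x,y:(180+x/4-.375,200+y/4-.375)
tc=lambda x,y:(180+x/6-.42,140+y/6-.42)
obs=[('side',(-95,55,13),sc(53,430)),('side',(-95,-55,13),sc(157,541)),('side',(95,-55,13),sc(423,375)),
('side',(-45,0,193),sc(148,205)),
('top',(-95,-55,13),tc(80,240)),('top',(95,55,13),tc(475,360)),('top',(95,-55,13),tc(322,502)),('top',(-45,0,193),tc(152,130))]
def W(p,l):
    c,s=np.cos(p[2]),np.sin(p[2]); return np.array([p[0]+c*l[0]-s*l[1],p[1]+s*l[0]+c*l[1],l[2]])
f=lambda p:np.concatenate([proj(n,W(p,l))[0]-o for n,l,o in obs])
b=min((least_squares(f,[400,100,y]) for y in (-2.4,-1.5,-3)),key=lambda r:r.cost)
print(b.x,b.cost); print(f(b.x).reshape(-1,2).round(2))
# handle top
ho=[('side',sc(267,46)),('top',tc(262,222))]
h=least_squares(lambda P:np.concatenate([proj(n,P)[0]-o for n,o in ho]),[400,100,240])
print('handle',h.x,h.fun, 'screw axis',W(b.x,(40,0,0)))
np.save('st.npy',b.x)
# head top as function height
E
python3 fit.py
```

```text
[555.65800316 108.8530713   -2.40642352] 7.448452618957575
[[-0.75 -1.31]
 [ 0.28  0.28]
 [ 1.09 -1.45]
 [-1.4  -1.26]
 [-1.68  0.76]
 [ 0.26  0.  ]
 [-0.77  0.79]
 [-0.94 -0.23]]
handle [527.49662662  79.66253318 247.10175155] [-0.23616839 -0.06488531 -0.01207218  0.2958239 ] screw axis [525.98931029  82.02456662   0.        ]
```

```bash
cat > ov.py <<'E'
from h import *
from fit import W
def box(cx,cy,dx,dy,z0,z1):
    c=[(cx+sx*dx/2,cy+sy*dy/2) for sx,sy in((-1,-1),(1,-1),(1,1),(-1,1))]
    E=[]
    for i in range(4):
        a,b=c[i],c[(i+1)%4]
        E+= [((*a,z0),(*b,z0)),((*a,z1),(*b,z1)),((*a,z0),(*a,z1))]
    return E
def overlay(n,im,p,boxes,x0,y0,w,h,s,name,gain=1):
    o=cv2.resize(np.clip(im[y0:y0+h,x0:x0+w]*float(gain),0,255).astype('uint8'),None,fx=s,fy=s,interpolation=cv2.INTER_CUBIC)
    for bx,col in boxes:
        for a,b in bx:
            q=proj(n,[W(p,a),W(p,b)]); q=((q-[x0,y0]+.5)*s-.5).round().astype(int)
            cv2.line(o,tuple(map(int,q[0])),tuple(map(int,q[1])),col,1,cv2.LINE_AA)
    cv2.imwrite(name,o)
E
sed -i 's/^print.*b.cost.*$/if __name__=="__main__": print(b.x,b.cost,f(b.x).reshape(-1,2).round(2))/; s/^print(.handle/if __name__=="__main__": print("handle/; s/"handle.,/"handle",/' fit.py
cat > o1.py <<'E'
from ov import *
p=np.load('st.npy')
B=[(box(0,0,190,110,0,13),(0,255,255)),(box(-45,0,20,10,13,193),(0,255,0)),(box(-45,0,50,40,163,187),(255,255,0)),(box(40,0,24,24,197,247),(255,0,255)),(box(40,0,80,80,30,30),(0,128,255))]
overlay('side',cv2.imread('pics/side0.png'),p,B,180,200,130,140,4,'pics/so.png')
overlay('top',cv2.imread('pics/top0.png'),p,B,180,140,90,90,6,'pics/to.png',1.8)
a=cv2.imread('pics/so.png');b=cv2.imread('pics/to.png')
E
python3 o1.py; ls pics
```

```text
sc.png
side0.png
so.png
tc.png
to.png
top0.png
```

View pics/so.png

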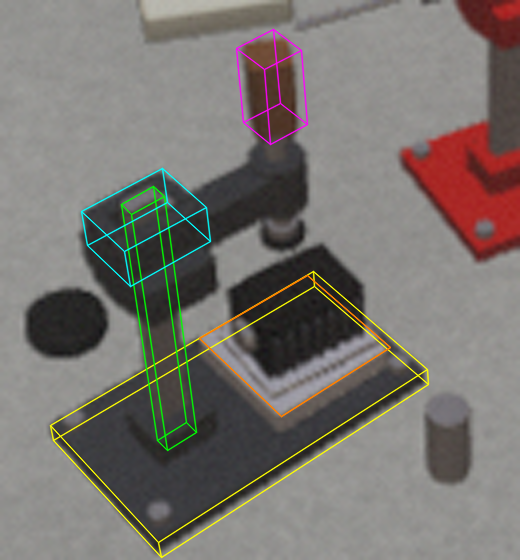

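View pics/to.png

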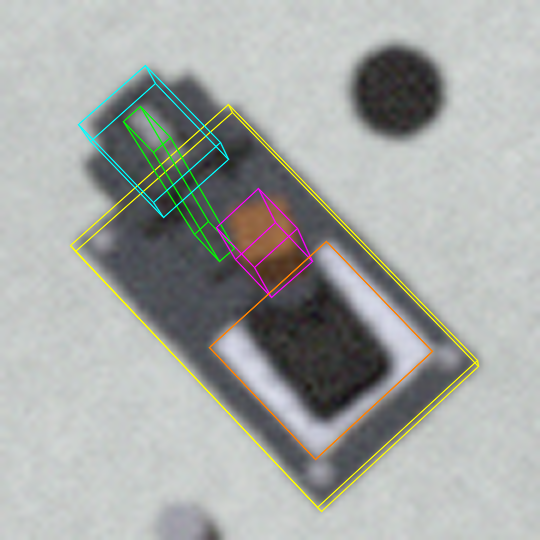

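```bash
cat > fit2.py <<'E'
from h import *
from fit import W,obs,sc,tc
from scipy.optimize import least_squares
def projd(n,P,d):
    m=C[n]; Rm=R.from_euler('xyz',m['rotation']).as_matrix()@R.from_rotvec(d[3:]).as_matrix()
    c=(np.atleast_2d(P)-m['position']-d[:3])@Rm*[1,-1,-1]; p=c@m['K'].T
    return p[:,:2]/p[:,2:]
ob=obs+[('side',(80,-45,30),sc(281,423)) ][:0]
S=np.array([2,2,2,.002,.002,.002])
D=lambda q,n:q[3:9] if n=='side' else q[9:15]
def f(q): return np.concatenate([(projd(n,W(q,l),D(q,n))[0]-o)/.5 for n,l,o in ob]+[q[3:9]/S,q[9:15]/S])
b=least_squares(f,np.r_[556,109,-2.4,np.zeros(12)],x_scale=np.r_[1,1,.01,S,S])
q=b.x
np.save('q.npy',q)
def tri(o,x0=(520,85,200)):
    return least_squares(lambda P:np.concatenate([projd(n,P,D(q,n))[0]-x for n,x in o]),x0)
def onaxis(n,px,l,z0=150):
    r=least_squares(lambda z:projd(n,W(q,(*l,z[0])),D(q,n))[0]-px,[z0]); return r.x[0],r.fun
if __name__=='__main__':
    print(q.round(4)); print((f(q)[:16]*.5).reshape(-1,2).round(2))
    h=tri([('side',sc(267,50)),('top',tc(262,229))]); print('handle',h.x,h.fun,'axis',W(q,(40,0,0)))
    print('pad',onaxis('side',sc(283,243),(40,0)),'head',onaxis('side',sc(147,208),(-45,0)))
    print('headtop',W(q,(-45,0,187)))
E
python3 fit2.py
```

```text
[ 5.555511e+02  1.063527e+02 -2.412400e+00  3.911000e-01  2.852000e-01
  2.649100e+00  2.100000e-03 -3.000000e-04  6.000000e-04 -3.910000e-01
 -2.852000e-01  1.040500e+00 -6.000000e-04  1.000000e-04  2.000000e-04]
[[-0.39 -0.68]
 [ 0.3   0.98]
 [ 1.23 -0.31]
 [-1.07 -0.3 ]
 [-0.8   0.27]
 [ 0.96 -0.1 ]
 [-0.19  0.52]
 [ 0.07 -0.57]]
handle [525.99404938  79.25980889 248.58032645] [ 0.6130397   0.16901879  0.03273919 -0.76650251] axis [525.72293289  79.70161359   0.        ]
pad (np.float64(113.25141987782334), array([ 0.82131832, -0.07029853])) head (np.float64(189.82805477637052), array([-0.64975033,  0.09364763]))
headtop [589.10774202 136.33522527 187.        ]
```

```bash
python3 - <<'E'
from fit2 import *
print(onaxis('side',sc(297,289),(40,0)))
print('handle z',onaxis('side',sc(267,50),(40,0)))
# IK over head: fingers along station y; try yaw options
th=q[2]; T=W(q,(-45,0,187))
for k in (0,np.pi):
  for yaw in (th+k,):
    yaw=(yaw+np.pi)%(2*np.pi)-np.pi
    for z in (300,160): print(yaw,z,solve_ik([T[0],T[1],z],[np.pi,0,yaw]))
A=W(q,(40,0,0))
for yaw in np.arange(-3,3.2,.5): print(yaw,[None if s is None else s[5].round(2) for s in [solve_ik([A[0],A[1],210],[np.pi,0,yaw])]])
E
```

```text
(np.float64(76.70086274824445), array([-1.67607386,  0.14345893]))
handle z (np.float64(249.5173250594512), array([ 0.69243252, -0.05926702]))
-2.4123866159539347 300 [ 0.10540264  0.39897804  0.08939512  1.26121341  0.         -0.62380339]
-2.4123866159539347 160 [ 0.10540264  0.47910324 -0.14855571  0.94313738  0.         -0.62380339]
0.7292060376358585 300 [0.10540264 0.39897804 0.08939512 1.26121341 0.         2.51778926]
0.7292060376358585 160 [ 0.10540264  0.47910324 -0.14855571  0.94313738  0.          2.51778926]
-3.0 [np.float64(-0.13)]
-2.5 [np.float64(-0.63)]
-2.0 [np.float64(-1.13)]
-1.5 [np.float64(-1.63)]
-1.0 [np.float64(-2.13)]
-0.5 [np.float64(-2.63)]
0.0 [np.float64(-3.13)]
0.5 [np.float64(2.65)]
1.0 [np.float64(2.15)]
1.5 [np.float64(1.65)]
2.0 [np.float64(1.15)]
2.5 [np.float64(0.65)]
3.0 [np.float64(0.15)]
```

Estimates are head at (589,136), pad about 113 mm up and module top about 77 mm. I'll move above the head and check alignment.

```bash
python3 - <<'E'
from fit2 import *
th=q[2]; T=W(q,(-45,0,187))
bot.move_ptp([T[0],T[1],290],[np.pi,0,th]); bot.grip(.62,20)
bot.movel([T[0],T[1],215],max_speed=120)
s=bot.get_state(); print(s['t'],s['tcp_pos'],s['contact_force'],s['opening'])
a=imaging.capture('side');b=imaging.capture('top')
cv2.imwrite('pics/side1.png',a);cv2.imwrite('pics/top1.png',b)
crop('s',a,180,160,130,140,4,'pics/sc1.png'); crop('t',np.clip(b*1.8,0,255).astype('uint8'),180,130,90,90,6,'pics/tc1.png')
print(projd('side',s['tcp_pos'],D(q,'side')),projd('top',s['tcp_pos'],D(q,'top')))
E
```

```text
3.3417 [589.56861053 136.35457929 215.7039294 ] [ 0.03327768 -0.33736307 -0.41767102] 0.6220040939486849
[[214.12838667 242.22292103]] [[203.31455795 157.70207048]]
```

View pics/sc1.png

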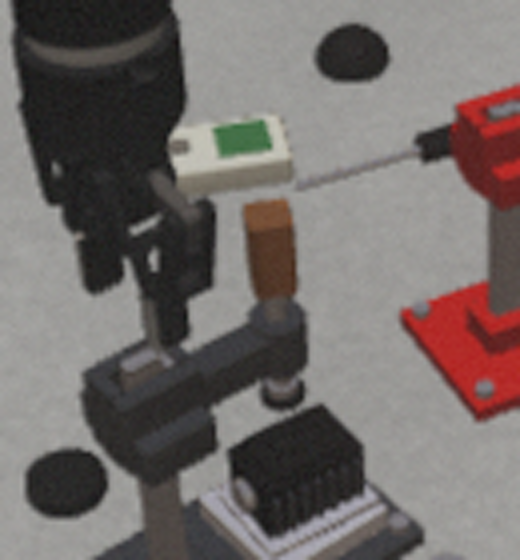

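View pics/tc1.png

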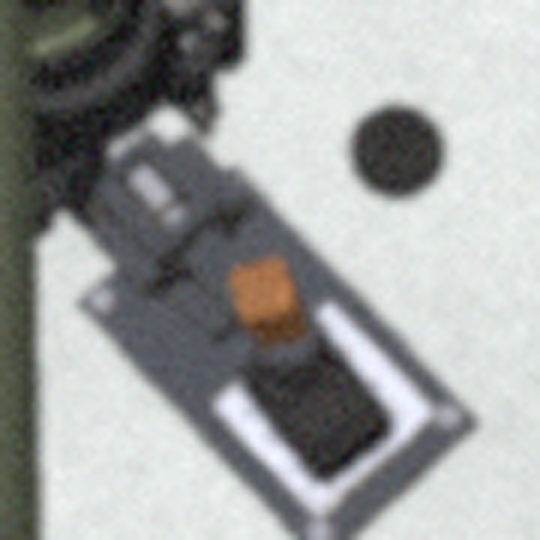

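Fingertips straddle the head: in the side crop the tips are at about (97,290) and (172,340), with the bar top at (145,365) between them. The projected TCP agrees. Next I'll feel for the shoulders.

```bash
python3 - <<'E'
from fit2 import *
s=bot.get_state();x,y,z=s['tcp_pos']
T=W(q,(-45,0,187))
bot.movel([T[0],T[1],185],max_speed=60)
print(bot.get_state()['contact_force'],bot.get_state()['tcp_pos'])
r=bot.movel([T[0],T[1],150],max_speed=15,threshold=2.5)
s=bot.get_state();print(r,s['t'],s['tcp_pos'],s['contact_force'],s['wrist_torque'])
E
```

```text
[0.8798462  0.06127432 0.44910906] [589.05408262 136.34723157 184.80396971]
True 5.7167 [589.06690337 136.31853526 157.56387992] [1.92427051 0.01874305 1.80862829] [-0.00578566 -0.19157149  0.03437733]
```

```bash
python3 - <<'E'
from fit2 import *
T=W(q,(-45,0,187))
bot.movel([T[0],T[1],168],max_speed=40)
s=bot.get_state();print(s['contact_force'],s['tcp_pos'])
bot.grip(0.3,20)
s=bot.get_state();print(s['t'],s['opening'],s['opening']*85,s['contact_force'],s['wrist_torque'],s['tcp_pos'])
r=bot.movel([T[0],T[1],160],max_speed=20,threshold=12)
s=bot.get_state();print(r,s['t'],s['tcp_pos'],s['contact_force'],s['wrist_torque'])
a=imaging.capture('side');crop('s',a,180,200,130,140,4,'pics/sc2.png')
E
```

```text
[ 0.48121807  0.1180316  -0.2343864 ] [589.24873796 136.35877911 168.28035023]
6.4 0.4601465076819505 39.11245315296579 [-3.13863921  5.09035854  2.70273967] [ 0.71612491  0.6330294  -0.05278619] [587.98223058 137.42268062 167.74225774]
False 6.95 [587.9546004  137.43705201 159.4873123 ] [-3.47253493  4.89941482  0.09977065] [ 0.76750975  0.47103269 -0.07173541]
```

View pics/sc2.png

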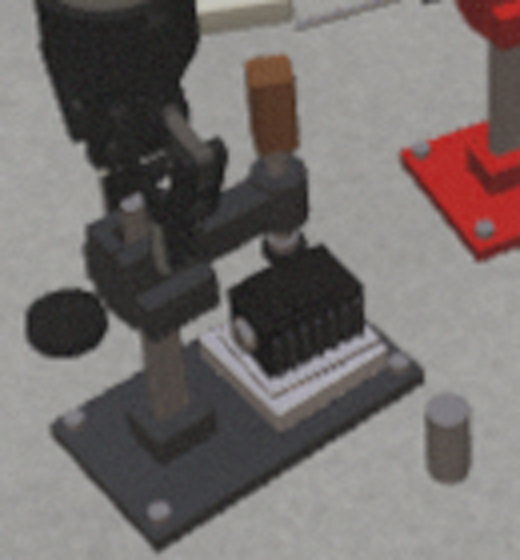

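Gripped at 39 mm and the head follows. I'll re-centre laterally and slide down gently, watching force.

```bash
cat > slide.py <<'E'
from fit2 import *
import sys
X,Y=588.0,137.45
z=bot.get_state()['tcp_pos'][2]
bot.movel([X,Y,z-1],max_speed=20)
s=bot.get_state();z=s['tcp_pos'][2];print(s['contact_force'].round(2),z)
zs=z
while z>zs-24:
    z-=3; r=bot.movel([X,Y,z],max_speed=20,threshold=5)
    s=bot.get_state(); print(round(s['t'],2),r,s['tcp_pos'].round(2),s['contact_force'].round(2),s['wrist_torque'].round(2))
    if r or s['contact_force'][2]>6: break
E
python3 slide.py
```

```text
[-0.8   2.3   1.69] 158.3624150379196
7.57 False [587.89 137.5  155.04] [-0.38  2.25 -0.63] [ 0.34  0.2  -0.03]
7.87 False [587.91 137.52 152.01] [-1.3   2.73 -0.38] [ 0.38  0.18 -0.01]
8.17 False [587.9  137.48 149.04] [-1.34  1.81 -0.98] [ 0.35  0.23 -0.  ]
8.47 False [587.93 137.47 146.08] [-2.14  2.87 -0.4 ] [ 0.41  0.25 -0.01]
8.77 False [587.91 137.47 143.09] [-1.7   2.47 -0.19] [0.45 0.26 0.  ]
9.07 False [587.94 137.46 140.07] [-1.6   0.93 -0.52] [0.47 0.31 0.03]
9.37 False [587.94 137.46 137.06] [-1.67  2.93 -0.61] [0.45 0.36 0.01]
9.57 True [588.06 137.7  135.08] [1.27 0.95 1.73] [-0.2  -0.18 -0.  ]
```

```bash
python3 - <<'E'
from fit2 import *
bot.dwell(.1);s=bot.get_state(); print(s['tcp_pos'],s['contact_force'],s['wrist_torque'],s['opening'])
a=imaging.capture('side');crop('s',a,180,200,130,140,4,'pics/sc3.png')
E
```

```text
[588.05534478 137.71240915 135.10689238] [ 2.13694367 -0.889647    1.35589076] [-0.33657661 -0.32674599 -0.01208751] 0.4641097223734222
```

View pics/sc3.png

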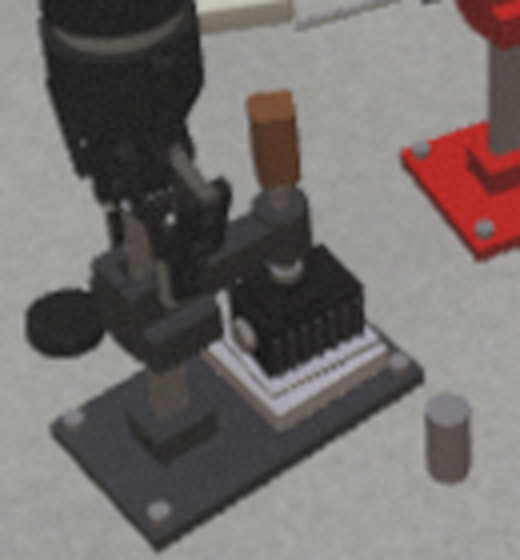

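The pad sits on the module at crop (287,270). Now the bind, in small steps.

```bash
cat > bind.py <<'E'
from fit2 import *
X,Y=588.05,137.7
z=bot.get_state()['tcp_pos'][2]; zs=z
f0=-.5
while z>zs-8:
    z-=.5; r=bot.movel([X,Y,z],max_speed=8,threshold=9)
    s=bot.get_state(); print(round(s['t'],2),r,s['tcp_pos'].round(2),s['contact_force'].round(2),s['wrist_torque'].round(2))
    if s['contact_force'][2]>11.5 or s['tcp_pos'][2]-z>2.5: break
E
python3 bind.py
```

```text
10.11 False [588.1  137.68 135.06] [-0.65  0.9   5.18] [-0.26  0.11  0.01]
10.36 False [588.13 137.73 134.91] [-0.5   0.98  7.29] [-0.23  0.28 -0.05]
10.61 False [588.18 137.77 134.65] [-1.15  1.3   9.12] [-0.25  0.4   0.07]
10.86 False [588.21 137.84 134.31] [-2.36  0.54 10.76] [-0.2   0.38 -0.06]
11.11 False [588.3  137.89 133.96] [-0.75  0.21  9.77] [-0.14  0.47  0.05]
11.36 False [588.36 137.97 133.62] [-1.72  1.03 11.08] [-0.13  0.5  -0.02]
11.61 False [588.49 138.14 132.94] [-1.12  1.56 10.02] [0.02 0.29 0.02]
11.86 False [588.61 138.27 132.46] [-0.89  1.61  9.95] [ 0.05  0.3  -0.04]
12.11 False [588.67 138.31 132.  ] [-0.36  1.39  9.8 ] [ 0.05  0.32 -0.03]
12.36 False [588.72 138.39 131.62] [-0.17  2.41 10.16] [ 0.1   0.32 -0.02]
12.61 False [588.85 138.45 131.23] [-1.95  1.96 10.81] [ 0.2   0.3  -0.09]
12.86 False [588.89 138.54 130.81] [-0.95  1.63 11.4 ] [ 0.22  0.34 -0.08]
13.11 False [589.   138.68 130.35] [-0.56  2.58 11.1 ] [ 0.33  0.26 -0.02]
13.36 False [589.06 138.67 130.06] [-0.98  2.36 12.75] [ 0.27  0.35 -0.08]
```

```bash
python3 - <<'E'
from fit2 import *
a=imaging.capture('side');crop('s',a,180,200,130,140,4,'pics/sc4.png')
E
```

```text
(no output)
```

View pics/sc4.png

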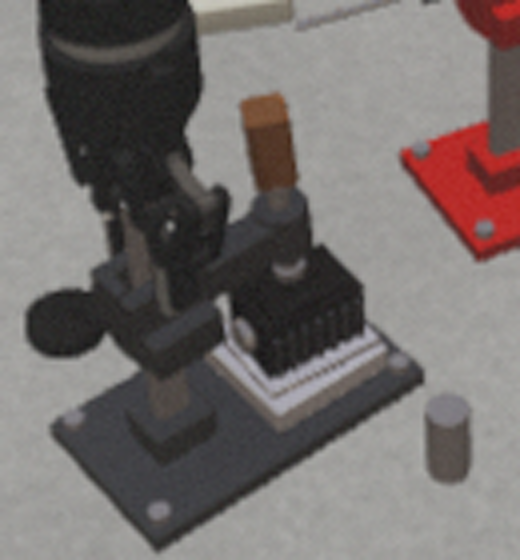

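The handle top shifted about 8 crop-px toward the bar, a lean of about 0.05. I'll push a little further until the force climbs.

```bash
cat > bind2.py <<'E'
from fit2 import *
s=bot.get_state(); X,Y=588.05,137.7   # target same as before
zc=128.1 # last commanded
while zc>125:
    zc-=.4; r=bot.movel([X,Y,zc],max_speed=8,threshold=9)
    s=bot.get_state(); print(round(s['t'],2),r,s['tcp_pos'].round(2),s['contact_force'].round(2),s['wrist_torque'].round(2))
    if s['contact_force'][2]>14: break
E
python3 bind2.py
```

```text
13.66 False [589.09 138.7  129.91] [-1.31  2.41 14.05] [ 0.32  0.46 -0.02]
```

```bash
python3 - <<'E'
from fit2 import *
bot.grip(.62,20)
s=bot.get_state(); print(s['t'],s['tcp_pos'],s['contact_force'])
x,y,z=s['tcp_pos']
bot.movel([x,y,240],max_speed=150)
bot.movel([x,y,300],max_speed=150)
# back off so top & side views are clear
v=np.array([np.cos(q[2]),np.sin(q[2])])
p=np.array([x,y])-70*v+np.array([0,30])
a=imaging.capture('side');b=imaging.capture('top');print(bot.get_state()['t'])
cv2.imwrite('pics/side5.png',a);cv2.imwrite('pics/top5.png',b)
crop('s',a,180,200,130,140,4,'pics/sc5.png'); crop('t',np.clip(b*1.8,0,255).astype('uint8'),180,140,90,90,6,'pics/tc5.png')
E
```

```text
13.9417 [587.21455524 137.54175346 126.88313654] [-0.12174747  0.78359597 -0.6538192 ]
15.4917
```

View pics/sc5.png

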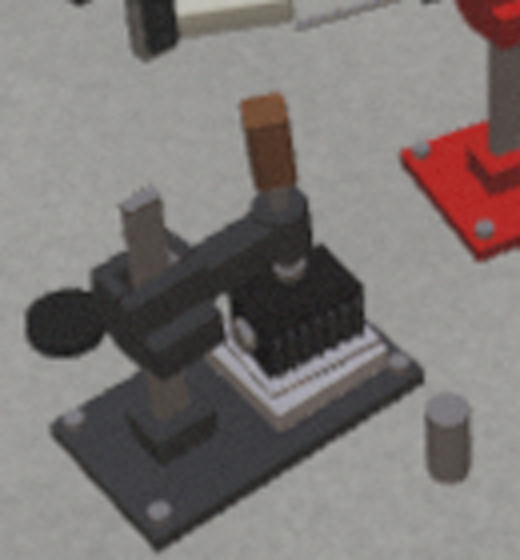

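View pics/tc5.png

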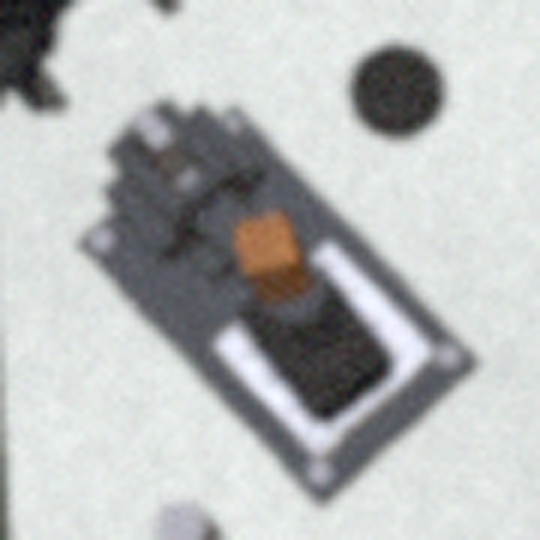

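Head stayed tilted after release. Zooming on the handle for its position and yaw.

```bash
python3 - <<'E'
from fit2 import *
a=cv2.imread('pics/side5.png');b=cv2.imread('pics/top5.png')
A=cv2.resize(a[215:255,230:265],None,fx=12,fy=12,interpolation=cv2.INTER_CUBIC)
B=cv2.resize(np.clip(b[165:200,208:243]*1.8,0,255).astype('uint8'),None,fx=12,fy=12,interpolation=cv2.INTER_CUBIC)
o=np.zeros((480,850,3),'uint8');o[:480,:420]=A;o[:420,425:845]=B
cv2.imwrite('pics/hz.png',o[:,:800])
E
```

```text
(no output)
```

View pics/hz.png

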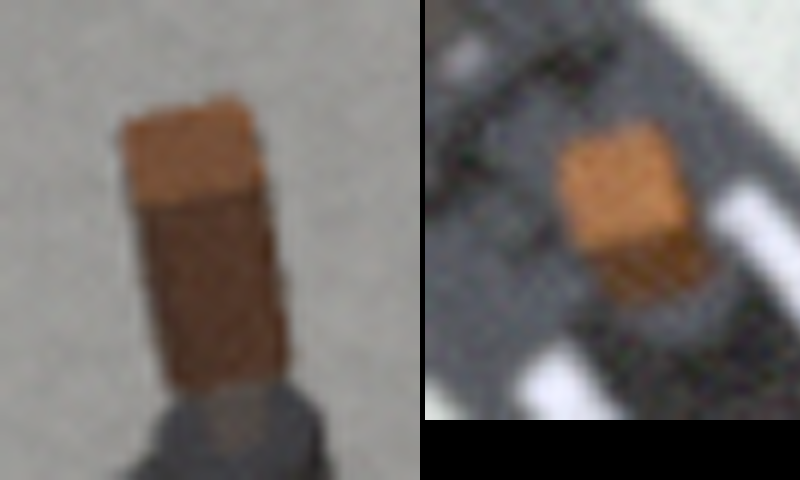

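```bash
cat > hfit.py <<'E'
from fit2 import *
e=lambda ox,oy,p:(ox+p[0]/12-.46,oy+p[1]/12-.46)
S_=[e(230,215,p) for p in((122,120),(245,100),(265,185),(138,207))]
T_=[e(208,165,p) for p in((133,155),(235,122),(265,222),(158,250))]
th=q[2]; yax=np.array([-np.sin(th),np.cos(th),0]); Rt=R.from_rotvec(-.055*yax).as_matrix()
sq=12*np.array([(-1,-1),(1,-1),(1,1),(-1,1)])
def match(n,P,obs):
    pr=projd(n,P,D(q,n)); obs=np.array(obs)
    from scipy.optimize import linear_sum_assignment as L
    d=np.linalg.norm(pr[:,None]-obs[None],axis=2); i,j=L(d); return (pr[i]-obs[j]).ravel()
def corners(v):
    c,s=np.cos(v[3]),np.sin(v[3])
    return np.array([v[:3]+Rt@np.array([c*a-s*b,s*a+c*b,0]) for a,b in sq])
def g(v): P=corners(v); return np.r_[match('side',P,S_),match('top',P,T_)]
best=min((least_squares(g,[520,80,215,y]) for y in np.arange(0,1.5,.3)),key=lambda r:r.cost)
if __name__=='__main__':
    print(best.x,best.cost,best.fun.round(2)); print('axis model',W(q,(40,0,0)), 'yaw rel',(best.x[3]-th)%(np.pi/2))
    h=best.x[:3]; d=h-W(q,(40,0,h[2])); print('in station frame', d@[np.cos(th),np.sin(th),0], d@yax)
E
python3 hfit.py
```

```text
[5.30224005e+02 8.27685102e+01 2.11025290e+02 2.43593795e-01] 1.6783616648690884 [ 0.79 -0.1  -0.06  0.3   0.2   0.31  0.91  0.01 -0.01 -0.49  0.31 -0.61
 -0.1  -0.9  -0.06 -0.35]
axis model [525.72293289  79.70161359   0.        ] yaw rel 1.0851840839955562
in station frame -5.399870742506884 0.7119681929604833
```

```bash
cat > scr.py <<'E'
from hfit import *
H=best.x[:3]; a=Rt@[0,0,1.]
def pose(depth,yaw,c=H):
    Rm=Rt@R.from_euler('z',yaw).as_matrix()@R.from_euler('x',np.pi).as_matrix()
    return (c-a*depth), R.from_matrix(Rm).as_euler('xyz')
Y0=best.x[3]-np.pi/2
E
python3 - <<'E'
from scr import *
p,o=pose(-80,Y0); print(p,o)
s=solve_ik(p,o); print(s)
p2,o2=pose(42,Y0-3.6); print(solve_ik(p2,o2))
bot.grip(.75,60)
bot.move_ptp(p,o)
p,o=pose(10,Y0); bot.movel(p,o,max_speed=120)
s=bot.get_state(); print(s['t'],s['tcp_pos'],s['orientation'],s['contact_force'],s['qpos'])
a_=imaging.capture('side');b=imaging.capture('top')
A=cv2.resize(a_[180:270,205:295],None,fx=4.4,fy=4.4,interpolation=cv2.INTER_CUBIC)
B=cv2.resize(np.clip(b[140:230,185:275]*1.8,0,255).astype('uint8'),None,fx=4.4,fy=4.4,interpolation=cv2.INTER_CUBIC)
cv2.imwrite('pics/g1.png',np.hstack([A,B]))
E
```

```text
[533.50344676  85.69865468 290.9043205 ] [ 3.09294056 -0.02566112 -1.32657814]
[ 0.04238224  0.31312132 -0.05929419  1.24092757 -0.03486412 -1.77126602]
[ 0.03456644  0.38241817 -0.27916793  0.95148333 -0.03519549  1.82092042]
17.725 [530.37166159  82.47630931 201.69384756] [ 3.09406112 -0.02587125 -1.32657977] [0.0127904  0.11576135 0.28491396] [ 0.03671646  0.35754107 -0.22710708  1.02735638 -0.03508055 -1.77695845]
```

View pics/g1.png

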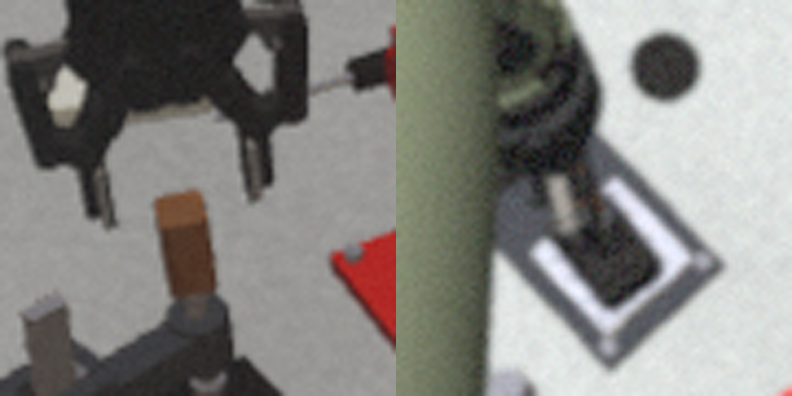

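Tips straddle the handle symmetrically, with the tip midpoint at (182,210) and the handle top at (180,205). Descend and grip.

```bash
python3 - <<'E'
from scr import *
p,o=pose(41,Y0); r=bot.movel(p,o,max_speed=60,threshold=8)
s=bot.get_state(); print(r,s['t'],s['tcp_pos'],p,s['contact_force'])
if not r:
    bot.grip(.1,50)
    s=bot.get_state(); print(s['t'],s['opening']*85,s['tcp_pos'],s['tcp_pos']-p,s['contact_force'],s['wrist_torque'])
    a_=imaging.capture('side')
    A=cv2.resize(a_[180:310,200:300],None,fx=4.4,fy=4.4,interpolation=cv2.INTER_CUBIC)
    cv2.imwrite('pics/g2.png',A)
E
```

```text
False 18.4917 [528.49362642  81.2543068  169.9558909 ] [528.54329069  81.2668112  170.08728687] [0.71031348 0.07793689 0.36659686]
18.9333 23.5434631997696 [529.13328146  81.45574645 170.55223846] [0.58999077 0.18893524 0.46495159] [0.69585651 0.79263892 1.59892055] [ 0.17641998 -0.19009893  0.08012653]
```

View pics/g2.png

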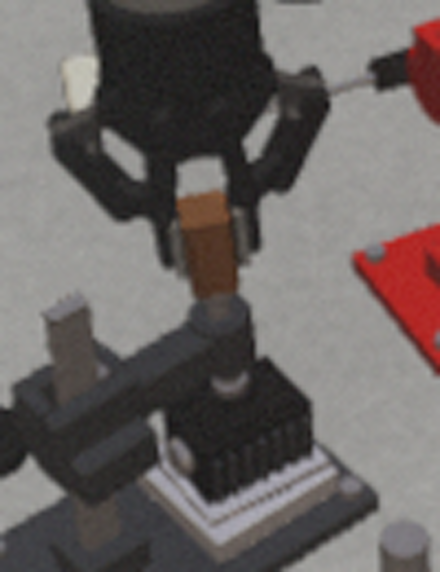

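A clean grip at 23.5 mm, 0.6 mm off centre. Turning clockwise in steps.

```bash
cat > turn.py <<'E'
from scr import *
import sys
a0,a1=float(sys.argv[1]),float(sys.argv[2])
Hc=H+[.6,.2,0]
n=max(1,round((a1-a0)/.27))
for k in range(1,n+1):
    t=a0+(a1-a0)*k/n
    p,o=pose(41+1.0*t-.4,Y0-t,Hc)
    bot.movel(p,o,max_speed=20)
    s=bot.get_state(); print(round(t,2),round(s['t'],2),s['qpos'][5].round(3),(s['tcp_pos']-p).round(2),s['contact_force'].round(1),s['wrist_torque'].round(2),round(s['opening']*85,1))
    if np.linalg.norm(s['contact_force'])>35: break
E
python3 turn.py 0 0.54
```

```text
0.27 19.4 -1.511 [-0.56 -0.2   0.02] [-1.2 -0.1  3.4] [-0.11  0.65 -0.15] 23.5
0.54 19.82 -1.24 [-1.26 -0.08 -0.02] [-4.3  0.   5.4] [-0.02  1.08 -0.16] 23.3
```

```bash
sed -i 's/^Hc=.*/Hc=H+[-.7,.1,0]/; s/41+1.0\*t-.4/41+.8*t-.5/' turn.py; python3 turn.py 0.54 1.35
```

```text
0.81 20.23 -0.972 [-0.8   0.31 -0.15] [-3.3  1.8  3.2] [ 0.29  1.01 -0.16] 23.5
1.08 20.65 -0.701 [-1.25  0.77 -0.26] [-3.9  3.2  4.4] [ 0.69  1.31 -0.15] 23.0
1.35 21.07 -0.431 [-1.58  1.33 -0.32] [-4.8  5.4  4.5] [ 1.08  1.52 -0.22] 23.4
```

The lateral drift traces a circle, so the true axis is offset about 3 mm from my assumption. I'll follow that circle for the rest.

```bash
sed -i 's/^Hc=.*$/HC=lambda t:H+np.array([.3+.3*np.cos(t)-2.9*np.sin(t),3.1-.3*np.sin(t)-2.9*np.cos(t),0])/; s/Y0-t,Hc)/Y0-t,HC(t))/; s/41+.8\*t-.5/41+.8*t-.6/' turn.py; python3 turn.py 1.35 2.16
```

```text
1.62 21.48 -0.157 [-0.37 -0.06 -0.27] [-1.8  0.7  1.9] [ 0.15  0.89 -0.16] 23.4
1.89 21.9 0.115 [-0.4  -0.02 -0.31] [-3.1  2.5  1. ] [ 0.23  1.03 -0.1 ] 23.8
2.16 22.32 0.386 [-0.4   0.09 -0.31] [-2.8  2.  -0.2] [ 0.36  1.14 -0.1 ] 23.6
```

```bash
python3 turn.py 2.16 3.2; python3 - <<'E'
from scr import *
a_=imaging.capture('side');print(bot.get_state()['t'])
A=cv2.resize(a_[180:310,200:300],None,fx=4.4,fy=4.4,interpolation=cv2.INTER_CUBIC)
cv2.imwrite('pics/g3.png',A)
E
```

```text
2.42 22.73 0.647 [-0.34  0.17 -0.3 ] [-3.6  3.4 -1.3] [ 0.5   1.14 -0.14] 23.6
2.68 23.13 0.909 [-0.3   0.28 -0.32] [-2.6  3.5 -3.5] [ 0.78  1.13 -0.1 ] 23.1
2.94 23.54 1.17 [-0.28  0.4  -0.4 ] [-2.7  3.8 -4.1] [ 0.76  1.01 -0.14] 23.3
3.2 23.95 1.43 [-0.16  0.52 -0.43] [-1.6  4.4 -3.4] [ 0.88  0.94 -0.13] 23.3
24.0
```

View pics/g3.png

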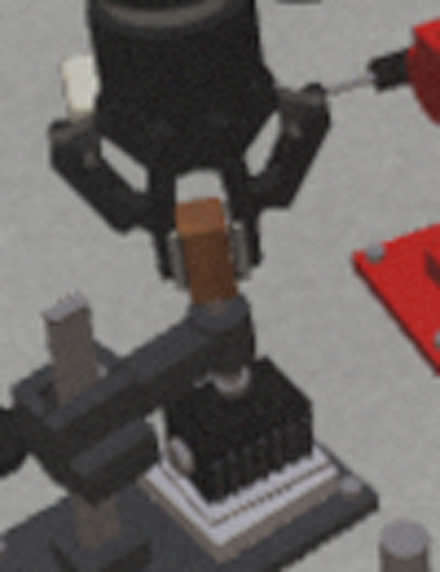

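The sink is about 1 mm/rad, which matches the screw being under load. Release and check.

```bash
python3 - <<'E'
from scr import *
bot.grip(.7)
s=bot.get_state(); print(s['t'],s['tcp_pos'],s['contact_force'])
p=s['tcp_pos'];bot.movel(p+a*50,max_speed=100); 
p=bot.get_state()['tcp_pos'];bot.movel(p+[0,0,70],max_speed=120)
bot.move_ptp([480,260,330],[np.pi,0,-2.4])
a_=imaging.capture('side');b=imaging.capture('top');s=bot.get_state();print(s['t'],s['contact_force'])
cv2.imwrite('pics/side9.png',a_);cv2.imwrite('pics/top9.png',b)
A=cv2.resize(a_[200:340,180:310],None,fx=4,fy=4,interpolation=cv2.INTER_CUBIC)
cv2.imwrite('pics/sc9.png',A)
A=cv2.resize(a_[215:255,230:265],None,fx=12,fy=12,interpolation=cv2.INTER_CUBIC)
B=cv2.resize(np.clip(b[165:200,208:243]*1.8,0,255).astype('uint8'),None,fx=12,fy=12,interpolation=cv2.INTER_CUBIC)
o=np.zeros((480,850,3),'uint8');o[:480,:420]=A;o[:420,425:845]=B
cv2.imwrite('pics/hz9.png',o[:,:800])
E
```

```text
24.4417 [529.2850422   86.90376745 168.58545112] [ 0.27513344  0.30266289 -0.48129611]
27.525 [ 0.18270342 -0.09473971  0.06519552]
```

View pics/sc9.png

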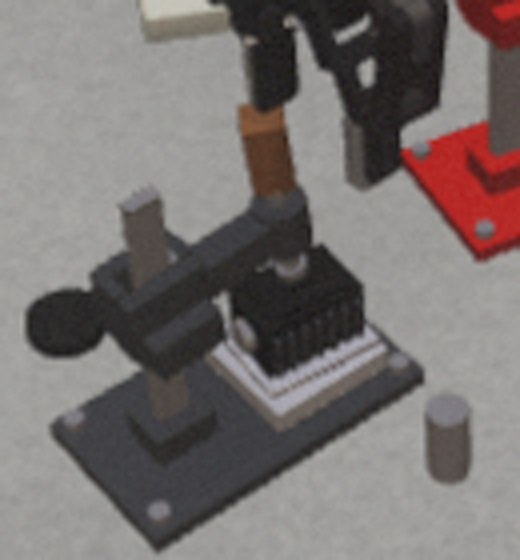

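View pics/hz9.png

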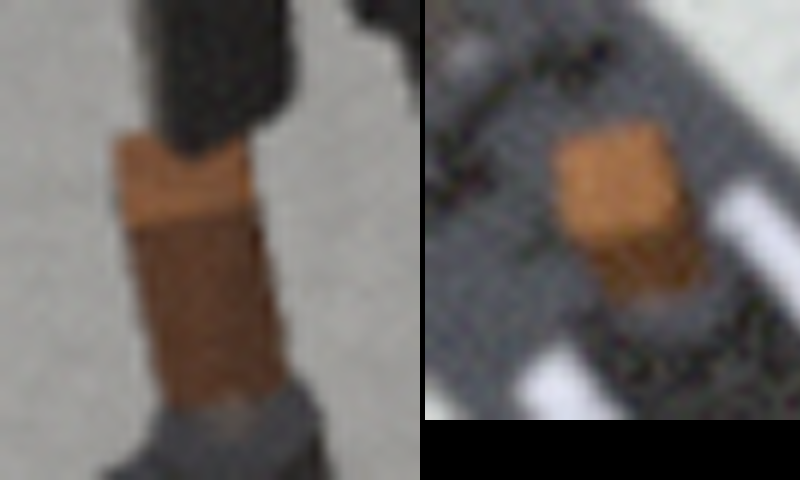

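View pics/side9.png

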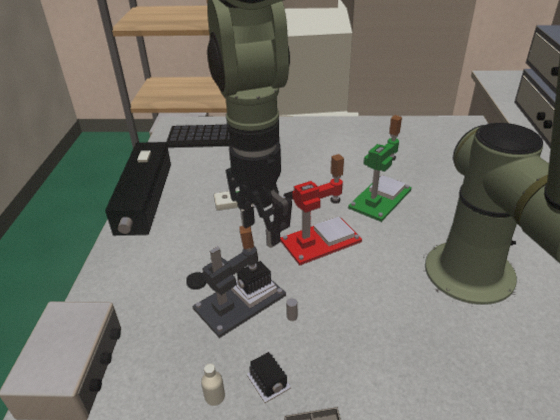

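View pics/top9.png

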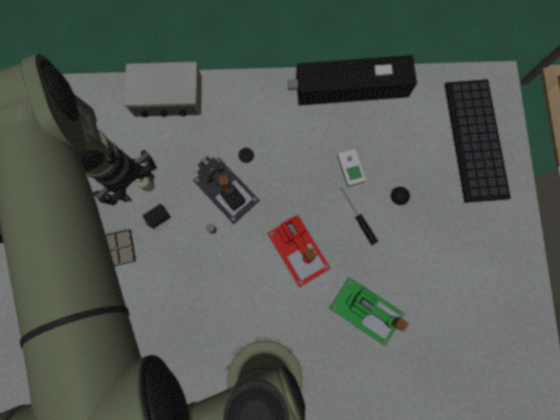

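```bash
python3 - <<'E'
from bench import bot
bot.sign_off(); print(bot.get_state()['t'])
E
```

```text
the job is handed in; nothing more can be done
the job is handed in; nothing more can be done
```

The clamp is tightened on the module, the arm is clear, and the job is handed in after about 27.5 s of robot time.

- **Head:** I gripped it lightly (20 N) and slid it down about 33 mm until the pad met the module. I then pushed about 5 mm further, until the push had climbed to 14 N and each further step gave almost no travel. The handle leaned about 0.05 rad then, and the head stayed tilted after release.
- **Screw:** I turned the handle 3.2 rad clockwise in one grip. It sank roughly 1 mm per rad, which fits a loaded screw. By the figures you gave, that is about 38 N of clamping force, but I did not measure it directly.
- **Last pictures:** The module's plate shows at the same pixels as before, and the handle stayed at its new height. The other things I could see look untouched. In the last top picture the gripper hides part of the cleaner and the arm covers part of the tray, but both pictures together show the cleaner, spare, post and lens cap in place.

**Off or uncertain:**
- My estimate of the screw axis was about 3 mm out. It gave up to about 7 N of sideways force early in the turn, until I corrected the path.
- The wrist torque was too noisy to show the clamping load rising.
- The handle leans somewhat more after tightening than before, which I put down to the arm yielding under load.

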